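# Start the bench sample mill with its push-and-twist grinding cup

### The arm

A 6-joint arm with a two-finger parallel gripper is mounted at the origin on the work surface. World frame = base frame: x ahead of the robot, y to its left, z up, the work surface at z = 0. Lengths are in m, angles in rad, forces in N, time in s.
With the tool pointing down it reaches from about 0.4 to 0.925 m from the base axis. Payload 3.4 kg.
Tool frame: the origin (TCP) lies midway between the tips of the shut fingers; the grasp point (between the pads) lies 19 mm behind it; z points along the fingers, y is the line along which they close (so a half turn about z gives the same grasp; the last joint's range is limited). The gripper opens to 85 mm and grips with 20 to 120 N. Pads are 22 mm wide; open, the fingers measure 114 mm over their backs; the gripper's body (76 mm by 85 mm) begins 54 mm behind the grasp point. The pads swing forward as they close: fully open they stand 13 mm farther back than shut.
Start: joints at [-1.393, 0.307, 1.506, -0, 1.328, -0.073], TCP at [0.143, -0.557, 0.231] pointing down, gripper open.
Joint ranges: [-3.12, 3.12], [-1.05, 2.28], [0.14, 2.33], [-1.42, 4.57], [0.1, 2.73], [-2.68, 2.68]. Speed limits (rad/s): [2.57, 2.57, 3.14, 3.14, 3.14, 3.14].

### API

Orientations are given as a unit quaternion [w, x, y, z].
In Python, from plant import sense, capture, camera_info, hand_in gives the robot as it stands.
- The arm moves only by the tool jog_arm, called after "Call:" in YAML: its name, and indented under it one key for each argument. Schema: {"type":"object","properties":{"rows":{"type":"array","items":{"type":"array","prefixItems":[{"type":"array","items":{"type":"number"},"minItems":3,"maxItems":3},{"type":"array","items":{"type":"number"},"minItems":3,"maxItems":3},{"type":"number"}],"minItems":3,"maxItems":3},"minItems":1,"maxItems":8},"grip_n":{"type":"number"},"only":{"type":"string"},"quiet":{"type":"boolean"},"lines":{"type":"string"}},"required":["rows"],"additionalProperties":false}. rows is a list of rows, 1 to 8 of them, each written [[dx, dy, dz], [rx, ry, rz], opening]: dx, dy, dz in fractions of the full range, 1 being 1 m, then a rotation vector rx, ry, rz in parts of the range, where 1.0 means 2 rad, then the opening from 0.0 (shut) to 1.0 (fully open); each row is the pose to reach, as a shift and turn from the pose commanded when the call began, along the tool's axes at that moment; what a row does not reach only later rows make up. A row lasts 1/10 s, in which the tool goes at most 0.05 m and 0.15 rad, less where a joint would pass 70% of its speed; a pose out of reach is approached as far as the arm can. The fingers move at their own pace and stop on an object; grip_n is the grip in N (left out, the last holds). Time passes only in rows, so rows that do not move let the fingers close. The tool returns the time, the measured TCP pose, the force, the opening and the grip force at its end. only (a regular expression) keeps the lines of the reply that match it, lines (a string "A,B") keeps lines A to B, and quiet returns only ok. Shift and turn numbers lie between -1 and 1, and a call with a number outside is refused. Input that does not fit is refused with a message, and nothing moves.
- sense(): the state, without advancing time (a new reading comes with each control period).
- capture(name): name is "scene" or "top"; returns (picture, depth): 480x640x3 uint8, blue, green, red; 480x640 float32, m along the optical axis (not along the pixel's ray), 0 where there is no reading.
- camera_info(name): a dict with "K" (3x3 intrinsics, pixels), "k1" (the pictures are not rectified: a ray, as slopes to the right and down, at radius r is drawn at 1 + k1 r^2 times it, then the intrinsics apply), "cam_to_world" (4x4, takes a point from camera to world coordinates). Camera axes: x right, y down, z forward; pixel columns grow to the right and rows downward; lengths in m; the calibration is good to about 2 mm. A picture is of the moment at which its call begins. camera_info takes no time and is no camera call.
- hand_in(): hands the job in; it is judged then, once.
The state is a dict: "time": time; "q": joint angles; "qd": joint speeds; "joint_efforts": joint torques, N m; "tool_pos": TCP position; "eef_rot": TCP orientation; "contact_force": force on the tool from outside, world axes, zero at the start; "torque": the same for the moment, N m; "finger_gap": opening from 0.0 (shut) to 1.0 (fully open); "grasp_force": force on a finger pad.
Only numpy, scipy, OpenCV 4.12 (cv2) and the standard library are available. Lean on these libraries where they do the work, as an engineer would, in place of code of your own. Each camera call takes 0.05 s, during which the arm holds its last target. There are 200 camera calls.

### The job

On the bench mill, first turn the speed knob anticlockwise to its minimum stop. Then stand the steel grinding cup upright in the collar with its lugs in the gaps, push it down against the spring, twist it clockwise a quarter turn to its stop, and finish while still holding it there: the mill runs only while the cup is held, and springs back if let go. Leave the jar, beaker and brush where they are.

Things in the scene. Friction and masses are not known exactly. Their poses are not given: they have to be found in the camera images.
- mill: Bench sample mill, teal housing 150 (x) by 230 (y) by 120 mm high, fixed. Origin: centre of its underside on the bench; x points away from the operator (the sloping panel with red display and green buttons is on -x), y left, z up. On the flat deck at z = 120 mm: bayonet collar at (15, 50) mm, speed knob at (15, -62) mm, both axes vertical.
- collar (a point): Centre of the collar's top face, 140 mm above the bench; axes as the mill's. Ring of 88 mm outer diameter, 20 mm over the deck, bore 62 mm. Two 6 mm thick lips at its top, 2 gaps between them. Cup underside, below this point: 3 mm standing on the unpressed spring plate, over 12 mm before the lugs can turn under the lips, 15 mm at the bottom of travel, 12 mm when locked.
- spring_plate (a joint): Sprung round plate, 54 mm diameter, in the collar, pushed down by the cup's underside: 0 = up, 0.012 m = fully down; about 0.009 with the lugs under the lips. The spring pushes up with 6 N at 0 and 13 N fully down.
- run_ring (a joint): Ring under the lips that the lugs push round, clockwise from above: 0 = rest (off), 1.4 rad = end stop, mill running. A return spring resists with 0.16 N m at 0 and 0.44 N m at 1.4 and turns ring and cup back when the cup is let go.
- speed_knob (a joint): Speed knob: 0 = minimum stop (fully anticlockwise from above), growing clockwise to 4.7 rad; starts 0.6 to 1.5; stays where left (friction 0.04 N m). At 0 its grip bar lies along the mill's x axis, white pointer to the operator (-x); at q the bar is turned clockwise by q.
- speed_knob_grip (a point): On the knob's axis at the height to grip, 157 mm above the bench. The knob is a black upright bar 42 mm long and 14 mm thick, from 24 mm below to 7 mm above this point, on a disc of 44 mm diameter. The frame turns with the knob, x along the bar.
- cup: Closed steel grinding cup, upright on the bench, 0.25 to 0.45 kg; origin: centre of its underside. Round steel body, 52 mm diameter, 18 to 108 mm up (grip it at any yaw); black foot 56 mm diameter below; two equal yellow lugs at the very bottom on its +x and -x sides, 12 mm wide, 6 mm thick, reaching 36 mm from the axis. A yellow bar on top lies along its x axis, that is along the lugs.
- jar: Bystander: white sample jar with a blue cap, 64 mm diameter, 85 mm tall; origin at the centre of its underside.
- beaker: Bystander: open steel beaker, 72 mm rim diameter, 90 mm tall; origin at the centre of its underside.
- brush: Bystander: cleaning brush lying on the bench along its x axis; origin on its underside.
- gap (a point): Middle of one gap between the lips (yellow mark on the rim), on the rim's top at the collar's +x side, 35 mm from its axis; the other gap is across the bore, at -x. Each is 21 mm wide and reaches 39 mm from the axis. A lug pushed down here can turn clockwise only, seen from above; a stop blocks the other way.
- stop_mark (a point): Red mark on the rim at the collar's +y side (another on its -y side), where the lugs end after the quarter turn. About 9 degrees from the gap's middle the lugs meet the run ring and push it 80 degrees further to its end stop. The plate's spring then presses the lugs up against the lips.
There are look-alikes about, which are no part of the job. Leave any pink or turquoise look-alike of the cup alone.

How it is judged:
By the outcome, as a careful person would: the job done as asked, in the order asked, and still so for the second after the job is handed in, while the arm keeps its last pose, push and grip.
It also fails if it takes over 59 s, if anything falls off the work surface, if the arm or the gripper's body presses on something with over 40 N, if the wrist force passes 120 N, or if a joint passes its speed limit or range.

## Working session

There is one attempt and no reset: what is moved stays moved. The work goes in short steps, Python scripts to look and compute and a tool call to move; the robot and the scene stay as the last step left them, time stands still between calls to the robot, and variables do not carry over. Pictures are saved under pics/ and viewed, at most 10 in all, crops included, and the job is handed in when it is done.

```bash
mkdir -p pics; ls; cat > h.py <<'E'
import numpy as np, cv2
from plant import sense, capture, camera_info
from scipy.spatial.transform import Rotation as R
def ray(n,u,v):
    c=camera_info(n);K=np.array(c["K"]);T=np.array(c["cam_to_world"])
    p=cv2.undistortPoints(np.array([[[u,v]]],float),K,np.array([c["k1"],0,0,0.]))[0,0]
    return T[:3,3],T[:3,:3]@np.array([p[0],p[1],1.])
def onz(n,u,v,z):
    o,d=ray(n,u,v);return o+d*(z-o[2])/d[2]
def depthpt(n,u,v,D):
    o,d=ray(n,u,v);return o+d*D[int(round(v)),int(round(u))]
def q2R(q): return R.from_quat([q[1],q[2],q[3],q[0]])
E
python3 - <<'E'
from h import *
for n in("top","scene"):
    p,d=capture(n);cv2.imwrite(f"pics/{n}0.png",p);np.save(f"{n}0.npy",d)
    c=camera_info(n);print(n,c["k1"],np.round(c["cam_to_world"],3).tolist(),np.round(c["K"],1).tolist())
s=sense();print(s)
E
```

```text
pics
top -0.017662245454243927 [[-0.005, -0.992, 0.127, 0.457], [-1.0, 0.004, -0.012, -0.061], [0.012, -0.127, -0.992, 1.115], [0.0, 0.0, 0.0, 1.0]] [[505.8, 0.0, 310.5], [0.0, 505.8, 238.6], [0.0, 0.0, 1.0]]
scene -0.13945456926495609 [[-0.705, 0.494, -0.51, 1.221], [0.709, 0.485, -0.511, 0.601], [-0.005, -0.722, -0.692, 0.995], [0.0, 0.0, 0.0, 1.0]] [[623.2, 0.0, 317.9], [0.0, 623.2, 236.5], [0.0, 0.0, 1.0]]
{'time': 0.1, 'q': array([-1.39247541e+00,  3.07525368e-01,  1.50754255e+00,  1.13985599e-05,
        1.32837768e+00, -7.34666778e-02]), 'qd': array([-5.58325656e-04, -1.61285694e-03, -2.83877342e-03,  3.28134281e-06,
       -8.24538111e-04, -1.40327729e-03]), 'joint_efforts': array([ 3.72458380e-04, -4.58528316e+01, -2.52607709e+01, -5.47930836e-05,
        5.63341338e-03,  1.19932113e-05]), 'tool_pos': array([ 0.14314215, -0.55626164,  0.23045765]), 'eef_rot': array([-9.25491174e-04,  9.92085584e-01,  1.25560089e-01, -4.30263640e-05]), 'contact_force': array([ 0.06621372, -0.41946104,  0.13309782]), 'torque': array([ 0.00576508, -0.01030688, -0.01346238]), 'grasp_force': 0.0, 'finger_gap': 0.9985199308656094}
```

View pics/top0.png

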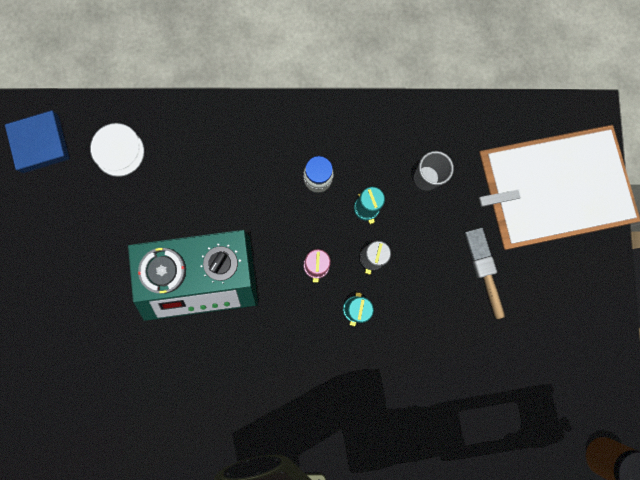

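View pics/scene0.png

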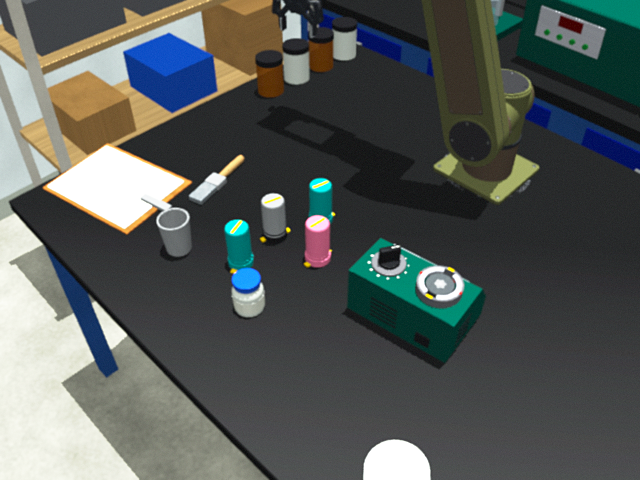

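Candidates (top image): steel grey cup (378,254), pink (317,263), turquoise (371,200) and (359,310). The grey steel one fits, because the pink and turquoise ones are look-alikes. I'll measure it and confirm in a crop.

```bash
cat > meas.py <<'E'
from h import *
p=cv2.imread("pics/top0.png");D=np.load("top0.npy");hsv=cv2.cvtColor(p,cv2.COLOR_BGR2HSV)
def comps(lo,hi,box,amin=6):
    x0,y0,x1,y1=box;m=cv2.inRange(hsv[y0:y1,x0:x1],lo,hi)
    n,l,s,c=cv2.connectedComponentsWithStats(m)
    return [(c[i]+[x0,y0],s[i,4],np.argwhere(l==i)[:,::-1]+[x0,y0]) for i in range(1,n) if s[i,4]>=amin]
print("yellow cup")
for c,a,pts in comps((22,90,110),(38,255,255),(355,232,400,280)):
    z=np.median([depthpt("top",*q,D)[2] for q in pts]); w=[onz("top",*q,z)[:2] for q in pts]
    l=cv2.fitLine(np.array(w,np.float32),cv2.DIST_L2,0,.001,.001).ravel()
    print(np.round(c,1),a,"z",z.round(3),np.round(np.mean(w,0),4),"ang",np.degrees(np.arctan2(l[1],l[0])).round(1))
print("marks on rim")
for nm,lo,hi in(("yel",(20,90,110),(38,255,255)),("red",(0,120,90),(8,255,255)),("red2",(172,120,90),(180,255,255))):
    for c,a,pts in comps(lo,hi,(135,240,190,295),3): print(nm,np.round(c,1),a,onz("top",*c,.14).round(4),"z",np.round(depthpt("top",*c,D)[2],3))
print("white ring")
w=[x for x in comps((0,0,130),(180,60,255),(135,240,190,295),30)]
for c,a,pts in w:
    (cx,cy),(ma,mb),an=cv2.fitEllipse(cv2.convexHull(pts.astype(np.int32)));print(cx,cy,ma,mb,a,onz("top",cx,cy,.14).round(4))
print("cup top white/grey")
for c,a,pts in comps((0,0,110),(180,60,255),(355,232,400,280),60):
    (cx,cy),r=cv2.minEnclosingCircle(pts.astype(np.int32));print(cx,cy,r,a,onz("top",cx,cy,.108).round(4))
print("teal mill")
m=cv2.inRange(hsv,(70,80,60),(95,255,255));m[:, :110]=0;m[:,270:]=0
print(cv2.countNonZero(m))
ys,xs=np.nonzero(m);P=np.array([depthpt("top",u,v,D) for u,v in zip(xs,ys)]);k=abs(P[:,2]-.12)<.006
Q=np.array([onz("top",u,v,.12)[:2] for u,v in zip(xs[k],ys[k])],np.float32)
(c,wh,an)=cv2.minAreaRect(Q);print("deck",c,wh,an)
# knob: everything higher than deck+30mm
B=[(u,v) for v in range(240,285) for u in range(198,245)];P=np.array([depthpt("top",u,v,D) for u,v in B])
k=(P[:,2]>.152)&(P[:,2]<.18);X=P[k];print("knob bar n",k.sum(),X.mean(0).round(4),np.percentile(X[:,2],[5,50,95]).round(4))
if k.sum()>5:
    Y=np.array([onz("top",*B[i],.164)[:2] for i in np.nonzero(k)[0]],np.float32);print(cv2.minAreaRect(Y))
k=(abs(P[:,2]-.132)<.004);print("disc?",k.sum())
a=cv2.resize(p[225:300,130:250],None,fx=5,fy=5,interpolation=2);b=cv2.resize(p[190:325,300:400],None,fx=375/135,fy=375/135,interpolation=2)
o=np.zeros((375,800,3),np.uint8);o[:,:600]=a[:,:600];
o[:, 600:800]=b[:,60:260];cv2.imwrite("pics/crop1.png",o)
E
python3 meas.py
```

```text
yellow cup
[378.1 252.8] 57 z 0.109 [ 0.5567 -0.2089] ang -15.2
[367.7 271.1] 24 z 0.005 [ 0.5265 -0.2002] ang 70.4
marks on rim
yel [158.8 248.9] 17 [0.5629 0.2204 0.14  ] z 0.143
yel [163.  291.3] 15 [0.4813 0.2098 0.14  ] z 0.141
red [182.5 267. ] 6 [0.5276 0.1737 0.14  ] z 0.145
red [138.6 272.8] 5 [0.5168 0.2578 0.14  ] z 0.141
white ring
161.79891967773438 270.19683837890625 45.45708084106445 48.37173843383789 358 [0.5216 0.2133 0.14  ]
163.8535919189453 269.6297607421875 38.05575180053711 42.62034225463867 328 [0.5227 0.2094 0.14  ]
161.04515075683594 269.9554443359375 11.516597747802734 11.931672096252441 100 [0.5221 0.2148 0.14  ]
cup top white/grey
378.0652160644531 252.93478393554688 12.115837097167969 394 [ 0.5565 -0.2089  0.108 ]
teal mill
4720Traceback (most recent call last):
  File "meas.py", line 25, in <module>
    ys,xs=np.nonzero(m);P=np.array([depthpt("top",u,v,D) for u,v in zip(xs,ys)]);k=abs(P[:,2]-.12)<.006
                                    ~~~~~~~^^^^^^^^^^^^^
  File "h.py", line 11, in depthpt
    o,d=ray(n,u,v);return o+d*D[int(round(v)),int(round(u))]
        ~~~^^^^^^^
  File "h.py", line 5, in ray
    c=camera_info(n);K=np.array(c["K"]);T=np.array(c["cam_to_world"])
ValueError: time passes only in moves, steps and waits
```

```bash
sed -i 's/^def ray/import functools\n@functools.lru_cache\ndef ci(n): return camera_info(n)\ndef ray/; s/c=camera_info(n);K/c=ci(n);K/' h.py; python3 meas.py | sed -n '/teal/,$p'
python3 - <<'E'
from h import *
D=np.load("scene0.npy")
p=cv2.imread("pics/scene0.png");hsv=cv2.cvtColor(p,cv2.COLOR_BGR2HSV)
def blobs(lo,hi,box):
    x0,y0,x1,y1=box;n,l,s,c=cv2.connectedComponentsWithStats(cv2.inRange(hsv[y0:y1,x0:x1],lo,hi))
    return [(c[i]+[x0,y0],s[i,4]) for i in range(1,n) if s[i,4]>5]
for b,zz in(((255,188,292,243),.108),((410,260,475,308),.14)):
  for c,a in blobs((20,90,110),(38,255,255),b): print("scene yel",c.round(1),a,onz("scene",*c,zz).round(4),np.round(depthpt("scene",*c,D)[2],3))
E
```

```text
teal mill
4720
deck (0.5295994877815247, 0.1661045253276825) (0.11949535459280014, 0.23158831894397736) 7.284808158874512
knob bar n 178 [0.5361 0.1037 0.1624] [0.1563 0.1628 0.1657]
((0.5357605218887329, 0.10344791412353516), (0.015344484709203243, 0.041248369961977005), 59.867584228515625)
disc? 225
scene yel [272.  199.8] 35 [ 0.5565 -0.2074  0.108 ] 0.108
scene yel [287.7 229.4] 23 [ 0.5975 -0.1135  0.108 ] 0.002
scene yel [262.6 238.9] 23 [ 0.6532 -0.1294  0.108 ] 0.01
scene yel [450.7 269.2] 32 [0.4795 0.2116 0.14  ] 0.14
scene yel [428.7 295.9] 32 [0.5616 0.2225 0.14  ] 0.138
```

View pics/crop1.png

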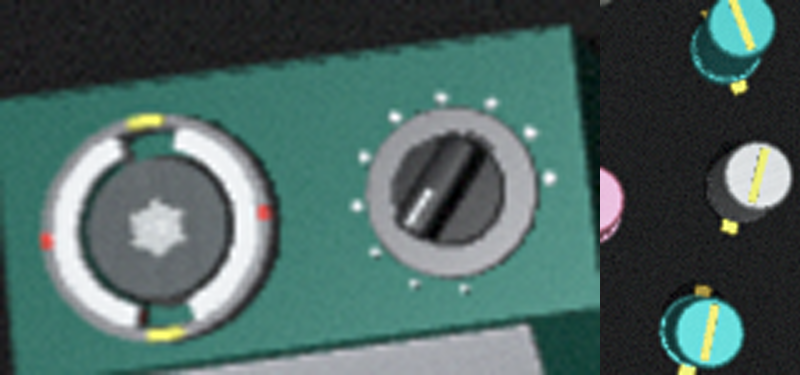

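The crop shows the steel cup with its yellow bar and one lug, next to the pink and turquoise look-alikes. The collar's yellow gap marks are at the front and back, and the knob's white pointer is at crop (415,205), turned about 37° clockwise.

Measured:
- **Mill:** yaw 7.35°
- **Collar:** (.5217, .2153)
- **Knob:** (.536, .1037), bar at -30°, so q ≈ 0.65
- **Cup:** (.5566, -.2083), lug axis at -15.2°

The sizes check out: bar 41x15 mm, deck 231 mm, cup top z .109. Next, the approach.

```bash
cat >> h.py <<'E'
def tgt(x,y,z,hd):
    "tool-frame row to world TCP x,y,z with closing line heading hd (deg), pointing down"
    s=sense();r=q2R(s["eef_rot"]);h=np.radians(hd)
    Y=np.array([np.cos(h),np.sin(h),0]);Z=np.array([0,0,-1.]);X=np.cross(Y,Z)
    G=R.from_matrix(np.c_[X,Y,Z]);d=r.inv().apply(np.array([x,y,z])-s["tool_pos"]);v=(r.inv()*G).as_rotvec()
    n=max(np.linalg.norm(d)/.05,np.linalg.norm(v)/.15)
    print("row",np.round(d,4).tolist(),np.round(v,4).tolist(),"n>=%.1f"%n,"q6 %.2f t %.1f"%(s["q"][5],s["time"]),"hd %.1f"%np.degrees(np.arctan2(*r.apply([0,1,0])[1::-1])))
E
python3 -c "
from h import *
tgt(.50,-.2,.26,0);tgt(.536,.1037,.2,60)"
```

```text
row [0.4344, -0.2562, -0.029] [-0.0015, -0.0013, -1.319] n>=10.1 q6 -0.07 t 0.1 hd -75.6
row [0.5449, -0.5412, 0.0315] [-0.0007, -0.0023, -2.3662] n>=15.8 q6 -0.07 t 0.1 hd -75.6
```

Careful with the scale: turns go in shares of 2 rad. That gives: -1.319 rad / 2 = -0.6595.

Call:
jog_arm:
  rows:
    - [[0.434,-0.256,-0.03],[0,0,-0.6595],1]
    - [[0.434,-0.256,-0.03],[0,0,-0.6595],1]
    - [[0.434,-0.256,-0.03],[0,0,-0.6595],1]
    - [[0.434,-0.256,-0.03],[0,0,-0.6595],1]
    - [[0.434,-0.256,-0.03],[0,0,-0.6595],1]
    - [[0.434,-0.256,-0.03],[0,0,-0.6595],1]
    - [[0.434,-0.256,-0.03],[0,0,-0.6595],1]
    - [[0.434,-0.256,-0.03],[0,0,-0.6595],1]

```text
time: 0.9
tool_pos: [0.4266, -0.2729, 0.255]
eef_rot: [-0.0, 0.746, 0.666, -0.0]
contact_force: [0.8, -0.4, 0.5]
finger_gap: 0.998
grasp_force: 0.0
```

```bash
python3 -c "
from h import *
tgt(.536,.1037,.2,60)"
```

```text
row [0.3865, 0.0663, 0.055] [-0.0003, -0.0004, -1.1601] n>=7.9 q6 -0.54 t 0.9 hd -6.5
```

In the tool's units: -1.15 rad / 2 = -0.575.

Call:
jog_arm:
  rows:
    - [[0.38,0.066,0.055],[0,0,-0.575],1]
    - [[0.38,0.066,0.055],[0,0,-0.575],1]
    - [[0.38,0.066,0.055],[0,0,-0.575],1]
    - [[0.38,0.066,0.055],[0,0,-0.575],1]
    - [[0.38,0.066,0.055],[0,0,-0.575],1]
    - [[0.38,0.066,0.055],[0,0,-0.575],1]
    - [[0.38,0.066,0.055],[0,0,-0.575],1]
    - [[0.38,0.066,0.055],[0,0,-0.575],1]

```text
time: 1.7
tool_pos: [0.5364, 0.0975, 0.1993]
eef_rot: [-0.0, 0.264, 0.965, 0.0]
contact_force: [0.8, -0.5, 0.4]
finger_gap: 0.998
grasp_force: 0.0
```

Call:
jog_arm:
  rows:
    - [[0,0,0],[0,0,0],0.6]
    - [[0,0,0],[0,0,0],0.6]

```text
time: 1.9
tool_pos: [0.5359, 0.0954, 0.1993]
eef_rot: [-0.001, 0.266, 0.964, -0.001]
contact_force: [0.3, -0.0, -0.7]
finger_gap: 0.694
grasp_force: 0.0
```

```bash
python3 -c "
from h import *
tgt(.536,.1037,.138,60)"
```

```text
row [0.004, 0.0073, 0.0613] [-0.0016, -0.0012, -0.0146] n>=1.2 q6 -0.93 t 1.9 hd 59.2
```

In the tool's units: -0.015 rad / 2 = -0.0075.

Call:
jog_arm:
  rows:
    - [[0.004,0.0073,0],[0,0,-0.0075],0.6]
    - [[0.004,0.0073,0.03],[0,0,-0.0075],0.6]
    - [[0.004,0.0073,0.05],[0,0,-0.0075],0.6]
    - [[0.004,0.0073,0.06],[0,0,-0.0075],0.6]
    - [[0.004,0.0073,0.06],[0,0,-0.0075],0.6]

```text
time: 2.4
tool_pos: [0.5355, 0.102, 0.139]
eef_rot: [-0.001, 0.26, 0.966, -0.001]
contact_force: [-0.1, -0.4, -0.3]
finger_gap: 0.601
grasp_force: 0.0
```

Call:
jog_arm:
  rows:
    - [[0,0,0],[0,0,0],0]
    - [[0,0,0],[0,0,0],0]
    - [[0,0,0],[0,0,0],0]
    - [[0,0,0],[0,0,0],0]
    - [[0,0,0],[0,0,0],0]
    - [[0,0,0],[0,0,0],0]
  grip_n: 30

```text
time: 3.0
tool_pos: [0.5384, 0.104, 0.1415]
eef_rot: [0.002, 0.259, 0.966, 0.001]
contact_force: [1.5, 4.1, 5.8]
finger_gap: 0.154
grasp_force: 34.9
```

```bash
python3 -c "
from h import *
s=sense();print(s['torque'])
tgt(.536,.1037,.138,97.4)"
```

```text
[ 0.59648419 -0.20926774 -0.02871036]
row [0.0019, -0.0015, 0.0035] [0.0024, 0.0037, -0.6539] n>=4.4 q6 -0.93 t 3.0 hd 59.9
```

In the tool's units: -0.62 rad / 2 = -0.31.

Call:
jog_arm:
  rows:
    - [[0,0,-0.003],[0,0,0],0]
    - [[0,0,-0.003],[0,0,-0.06],0]
    - [[0,0,-0.003],[0,0,-0.12],0]
    - [[0,0,-0.003],[0,0,-0.18],0]
    - [[0,0,-0.003],[0,0,-0.24],0]
    - [[0,0,-0.003],[0,0,-0.285],0]
    - [[0,0,-0.003],[0,0,-0.31],0]
    - [[0,0,-0.003],[0,0,-0.31],0]

```text
time: 3.8
tool_pos: [0.5386, 0.1051, 0.1417]
eef_rot: [0.001, -0.048, 0.999, 0.002]
contact_force: [7.7, 7.7, -13.1]
finger_gap: 0.15
grasp_force: 32.4
```

```bash
python3 -c "
from h import *
s=sense();print(s['torque'])
tgt(.536,.1037,.138,97.4)"
```

```text
[ 1.29188782 -1.37342535  0.07156243]
row [0.0028, -0.0011, 0.0037] [0.003, 0.0031, -0.0331] n>=0.2 q6 -1.55 t 3.8 hd 95.5
```

In the tool's units: -0.04 rad / 2 = -0.02.

Call:
jog_arm:
  rows:
    - [[0,0,0.002],[0,0,-0.02],0]
    - [[0,0,0.002],[0,0,-0.04],0]
    - [[0,0,0.002],[0,0,-0.06],0]
    - [[0,0,0.002],[0,0,-0.06],0]

```text
time: 4.2
tool_pos: [0.5387, 0.1052, 0.1417]
eef_rot: [0.002, -0.105, 0.994, 0.002]
contact_force: [3.6, 6.4, -0.5]
finger_gap: 0.153
grasp_force: 64.6
```

```bash
python3 -c "
from h import *
s=sense();print(s['torque'])
tgt(.536,.1037,.138,97.4)"
```

```text
[ 1.20102083 -0.68602692 -1.81686128]
row [0.003, -0.0009, 0.0037] [0.004, 0.0047, 0.0816] n>=0.5 q6 -1.67 t 4.2 hd 102.1
```

In the tool's units: 0.05 rad / 2 = 0.025.

Call:
jog_arm:
  rows:
    - [[0,0,0],[0,0,0.025],0]
    - [[0,0,0],[0,0,0.025],0.5]
    - [[0,0,0],[0,0,0.025],0.5]
    - [[0,0,0],[0,0,0.025],0.5]
    - [[0,0,-0.03],[0,0,0.025],0.5]
    - [[0,0,-0.07],[0,0,0.025],0.5]
    - [[0,0,-0.12],[0,0,0.025],0.7]
    - [[0,0,-0.12],[0,0,0.025],0.7]

```text
time: 5.0
tool_pos: [0.5409, 0.1031, 0.2682]
eef_rot: [0.007, -0.083, 0.997, -0.0]
contact_force: [1.0, 0.2, -0.1]
finger_gap: 0.7
grasp_force: 0.0
```

```bash
python3 - <<'E'
from h import *
tgt(.5566,-.2083,.26,45)
p,D=capture("top");cv2.imwrite("pics/top1.png",p)
B=[(u,v) for v in range(240,285) for u in range(198,245)];P=np.array([depthpt("top",u,v,D) for u,v in B])
k=(P[:,2]>.152)&(P[:,2]<.18);print(k.sum())
if k.sum()>5:
    Y=np.array([onz("top",*B[i],.164)[:2] for i in np.nonzero(k)[0]],np.float32);print(cv2.minAreaRect(Y))
E
```

```text
row [0.0359, -0.3097, 0.0082] [0.005, 0.0131, 0.9509] n>=6.3 q6 -1.62 t 5.0 hd 99.5
117
((0.5290718674659729, 0.10250084102153778), (0.027144555002450943, 0.01511969231069088), 6.634544849395752)
```

In the tool's units: 0.95 rad / 2 = 0.475.

Call:
jog_arm:
  rows:
    - [[0.036,-0.31,0.008],[0.0025,0.0065,0.475],0.9]
    - [[0.036,-0.31,0.008],[0.0025,0.0065,0.475],0.9]
    - [[0.036,-0.31,0.008],[0.0025,0.0065,0.475],0.9]
    - [[0.036,-0.31,0.008],[0.0025,0.0065,0.475],0.9]
    - [[0.036,-0.31,0.008],[0.0025,0.0065,0.475],0.9]
    - [[0.036,-0.31,0.008],[0.0025,0.0065,0.475],0.9]
    - [[0.036,-0.31,0.008],[0.0025,0.0065,0.475],0.9]
    - [[0.036,-0.31,0.008],[0.0025,0.0065,0.475],0.9]

```text
time: 5.85
tool_pos: [0.5509, -0.2111, 0.251]
eef_rot: [-0.008, 0.384, 0.923, -0.003]
contact_force: [0.2, 0.0, -0.8]
finger_gap: 0.901
grasp_force: 0.0
```

Call:
jog_arm:
  rows:
    - [[0,0,0],[0,0,0],0.9]

```text
time: 5.95
tool_pos: [0.5511, -0.2081, 0.2516]
eef_rot: [-0.008, 0.382, 0.924, -0.003]
contact_force: [-0.8, 0.5, -0.0]
finger_gap: 0.893
grasp_force: 0.0
```

```bash
python3 - <<'E'
from h import *
tgt(.5566,-.2083,.061,45)
p,D=capture("top")
B=[(u,v) for v in range(240,285) for u in range(198,245)];P=np.array([depthpt("top",u,v,D) for u,v in B])
k=(P[:,2]>.152)&(P[:,2]<.18);print(k.sum())
Y=np.array([onz("top",*B[i],.164)[:2] for i in np.nonzero(k)[0]],np.float32);print(cv2.minAreaRect(Y))
E
```

```text
row [-0.0064, 0.0058, 0.1905] [-0.0107, -0.0123, 0.0013] n>=3.8 q6 -1.21 t 6.0 hd 45.1
175
((0.5360709428787231, 0.10331615805625916), (0.04137641564011574, 0.015120514668524265), 7.374763011932373)
```

In the tool's units: -0.012 rad / 2 = -0.006.

Call:
jog_arm:
  rows:
    - [[-0.006,0.006,0.04],[-0.0055,-0.006,0],0.9]
    - [[-0.006,0.006,0.08],[-0.0055,-0.006,0],0.9]
    - [[-0.006,0.006,0.11],[-0.0055,-0.006,0],0.9]
    - [[-0.006,0.006,0.12],[-0.0055,-0.006,0],0.9]
    - [[-0.006,0.006,0.12],[-0.0055,-0.006,0],0.9]

```text
time: 6.5
tool_pos: [0.558, -0.2068, 0.1316]
eef_rot: [-0.0, 0.381, 0.924, 0.0]
contact_force: [0.4, -1.4, 0.3]
finger_gap: 0.902
grasp_force: 0.0
```

```bash
python3 -c "
from h import *
tgt(.5566,-.2083,.061,45)"
```

```text
row [-0.0001, -0.002, 0.0706] [-0.0002, -0.0006, 0.003] n>=1.4 q6 -1.21 t 6.5 hd 45.2
```

Call:
jog_arm:
  rows:
    - [[0,-0.002,0.03],[0,0,0],0.9]
    - [[0,-0.002,0.06],[0,0,0],0.9]
    - [[0,-0.002,0.07],[0,0,0],0.9]
    - [[0,-0.002,0.07],[0,0,0],0.9]

```text
time: 6.9
tool_pos: [0.5579, -0.2098, 0.0631]
eef_rot: [0.001, 0.382, 0.924, -0.0]
contact_force: [-0.4, -0.6, 0.5]
finger_gap: 0.902
grasp_force: 0.0
```

Call:
jog_arm:
  rows:
    - [[0,0,0],[0,0,0],0]
    - [[0,0,0],[0,0,0],0]
    - [[0,0,0],[0,0,0],0]
    - [[0,0,0],[0,0,0],0]
    - [[0,0,0],[0,0,0],0]
  grip_n: 80

```text
time: 7.4
tool_pos: [0.5598, -0.2109, 0.0654]
eef_rot: [0.004, 0.382, 0.924, -0.0]
contact_force: [0.0, 1.7, 6.2]
finger_gap: 0.588
grasp_force: 83.3
```

Call:
jog_arm:
  rows:
    - [[0,0,0],[0,0,0],0]
    - [[0,0,-0.03],[0,0,0],0]
    - [[0,0,-0.08],[0,0,0],0]
    - [[0,0,-0.13],[0,0,0],0]
    - [[0,0,-0.18],[0,0,0],0]
    - [[0,0,-0.2],[0,0,0],0]
    - [[0,0,-0.2],[0,0,0],0]

```text
time: 8.1
tool_pos: [0.5593, -0.2109, 0.2678]
eef_rot: [0.006, 0.382, 0.924, -0.0]
contact_force: [0.4, -0.3, -4.7]
finger_gap: 0.587
grasp_force: 84.7
```

```bash
python3 - <<'E'
from h import *
p,D=capture("top");cv2.imwrite("pics/top2.png",p)
p,D=capture("scene");cv2.imwrite("pics/sc2.png",p[90:330,140:460])
tgt(.5217,.2153,.26,45+22.5)
E
```

```text
row [0.3249, 0.2761, 0.0018] [0.0002, 0.0022, -0.3921] n>=8.5 q6 -1.22 t 8.2 hd 45.0
```

View pics/sc2.png

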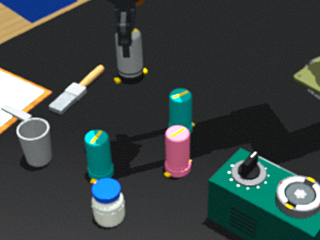

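The cup is held clear of the bench, with both lugs showing at crop (117,82) and (145,71). Carry it over the collar.

In the tool's units: -0.392 rad / 2 = -0.196.

Call:
jog_arm:
  rows:
    - [[0.325,0.276,0],[0,0,-0.196],0]
    - [[0.325,0.276,0],[0,0,-0.196],0]
    - [[0.325,0.276,0],[0,0,-0.196],0]
    - [[0.325,0.276,0],[0,0,-0.196],0]
    - [[0.325,0.276,0],[0,0,-0.196],0]
    - [[0.325,0.276,0],[0,0,-0.196],0]
    - [[0.325,0.276,0],[0,0,-0.196],0]
    - [[0.325,0.276,0],[0,0,-0.196],0]

```text
time: 9.0
tool_pos: [0.5221, 0.19, 0.2589]
eef_rot: [-0.001, 0.195, 0.981, -0.002]
contact_force: [1.3, -0.3, -3.2]
finger_gap: 0.588
grasp_force: 84.9
```

```bash
python3 -c "
from h import *
tgt(.5217,.2153,.24,67.5)"
```

```text
row [0.01, 0.0233, 0.0188] [-0.0043, -0.0016, -0.0002] n>=0.6 q6 -0.90 t 9.0 hd 67.5
```

In the tool's units: -0.004 rad / 2 = -0.002.

Call:
jog_arm:
  rows:
    - [[0.005,0.015,0.01],[-0.002,-0.0005,0],0]
    - [[0.01,0.023,0.019],[-0.002,-0.0005,0],0]
    - [[0.01,0.023,0.019],[-0.002,-0.0005,0],0]
    - [[0.01,0.023,0.019],[-0.002,-0.0005,0],0]

```text
time: 9.4
tool_pos: [0.5234, 0.2121, 0.2416]
eef_rot: [0.001, 0.196, 0.981, -0.0]
contact_force: [-0.1, -0.6, -3.9]
finger_gap: 0.587
grasp_force: 85.1
```

```bash
cat > lug.py <<'E'
from h import *
import sys
p,D=capture("scene");cv2.imwrite(f"pics/sc{sys.argv[1]}.png",cv2.resize(p[170:370,340:500],None,fx=3,fy=3))
hsv=cv2.cvtColor(p,cv2.COLOR_BGR2HSV);x0,y0=385,170
n,l,s,c=cv2.connectedComponentsWithStats(cv2.inRange(hsv[y0:330,x0:490],(20,90,100),(38,255,255)))
tp=sense()["tool_pos"];zl=tp[2]-.0645
for i in range(1,n):
    if s[i,4]>7:
        u=c[i]+[x0,y0];d=np.median([depthpt("scene",a+x0,b+y0,D)[2] for b,a in np.argwhere(l==i)])
        print(u.round(1),s[i,4],"z",round(d,4),"lugplane",onz("scene",*u,zl+.003).round(4),"rim",onz("scene",*u,.14).round(4))
tgt(.5217,.2153,.24,67.5);print(tp.round(4),zl)
E
python3 lug.py 3
```

```text
[484.7 190.3] 100 z 0.0113 lugplane [0.2828 0.1488 0.1809] rim [0.2357 0.1261 0.14  ]
[455.5 219. ] 8 z 0.2982 lugplane [0.3985 0.1572 0.1809] rim [0.3571 0.1349 0.14  ]
[446.4 227.6] 29 z 0.2859 lugplane [0.4311 0.1591 0.1809] rim [0.3913 0.1369 0.14  ]
[433.2 276.7] 49 z 0.1812 lugplane [0.5517 0.2188 0.1809] rim [0.5181 0.1995 0.14  ]
[428.8 296.1] 26 z 0.1401 lugplane [0.5934 0.241  0.1809] rim [0.5619 0.2229 0.14  ]
row [0.0034, 0.0022, 0.0024] [0.0017, 0.0033, -0.0016] n>=0.1 q6 -0.87 t 9.4 hd 67.4
[0.524  0.212  0.2424] 0.1779318308066088
```

View pics/sc3.png

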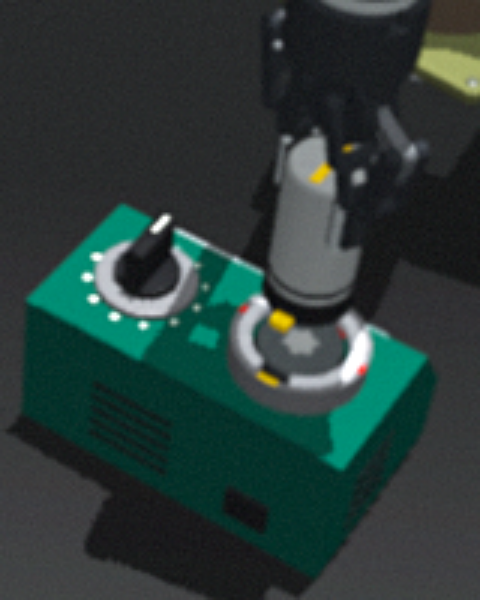

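```bash
python3 - <<'E'
from h import *
a=onz("scene",287.7,229.4,.004);b=onz("scene",262.6,238.9,.004);print(a.round(4),b.round(4),((a+b)/2).round(4),np.linalg.norm(a-b)/2,np.degrees(np.arctan2(*(b-a)[1::-1])))
t=onz("top",367.7,271.1,.004);print(t, onz("top",378.06,252.9,.108))
# held cup body: left/right silhouette edges in scene at rows of the lower body
p,D=capture("scene");g=cv2.cvtColor(p,cv2.COLOR_BGR2GRAY)
o,_=ray("scene",440,250)
for v in (252,256,260,264):
    us=[u for u in range(415,475) if .15<depthpt("scene",u,v,D)[2]<.30]
    print(v,us[0],us[-1],len(us),[depthpt("scene",u,v,D).round(3).tolist() for u in (us[0],(us[0]+us[-1])//2,us[-1])])
# body points cylinder fit
from scipy.optimize import least_squares
def fit(box,z0,z1,D,name="scene"):
    P=np.array([depthpt(name,u,v,D) for v in range(box[1],box[3]) for u in range(box[0],box[2])])
    Q=P[(P[:,2]>z0)&(P[:,2]<z1)]
    r=least_squares(lambda c:np.hypot(Q[:,0]-c[0],Q[:,1]-c[1])-.026,Q[:,:2].mean(0)-.012,loss="soft_l1",f_scale=.001)
    print(len(Q),r.x.round(4),np.abs(r.fun).mean().round(4))
fit((260,195,288,235),.025,.10,np.load("scene0.npy"))
fit((425,215,462,275),.198,.232,D);print(sense()["tool_pos"].round(4))
E
```

```text
[ 0.5243 -0.1972  0.004 ] [ 0.5865 -0.2151  0.004 ] [ 0.5554 -0.2062  0.004 ] 0.03234312576019606 -16.024466604248392
[ 0.5266396  -0.20037855  0.004     ] [ 0.55652893 -0.20885459  0.108     ]
252 430 459 30 [[0.536, 0.195, 0.215], [0.544, 0.226, 0.243], [0.515, 0.239, 0.231]]
256 429 458 29 [[0.536, 0.194, 0.204], [0.543, 0.225, 0.232], [0.517, 0.24, 0.223]]
260 428 458 31 [[0.539, 0.195, 0.197], [0.543, 0.227, 0.223], [0.509, 0.237, 0.205]]
264 427 457 31 [[0.537, 0.193, 0.184], [0.544, 0.227, 0.214], [0.511, 0.238, 0.197]]
567 [ 0.5567 -0.208 ] 0.0013
393 [0.52   0.2143] 0.001
[0.5244 0.2121 0.243 ]
```

```bash
python3 -c "
from h import *
tgt(.5258,.2136,.205,68)"
```

```text
row [-0.0005, 0.0019, 0.038] [0.0027, 0.0042, -0.0108] n>=0.8 q6 -0.87 t 9.5 hd 67.4
```

In the tool's units: 0.004 rad / 2 = 0.002.

Call:
jog_arm:
  rows:
    - [[0,0.002,0],[0.0015,0.002,-0.005],0]
    - [[0,0.002,0.015],[0.0015,0.002,-0.005],0]
    - [[0,0.002,0.03],[0.0015,0.002,-0.005],0]
    - [[0,0.002,0.038],[0.0015,0.002,-0.005],0]
    - [[0,0.002,0.038],[0.0015,0.002,-0.005],0]
  grip_n: 110

```text
time: 10.0
tool_pos: [0.5246, 0.2148, 0.2043]
eef_rot: [-0.001, 0.191, 0.982, -0.0]
contact_force: [0.2, -0.4, -3.6]
finger_gap: 0.583
grasp_force: 114.4
```

```bash
python3 -c "
from h import *
print(sense()['torque'].round(2));tgt(.5258,.2136,.1885,68)"
```

```text
[ 0.01 -0.    0.04]
row [-0.0016, -0.0007, 0.0158] [-0.0009, -0.0015, 0.0004] n>=0.3 q6 -0.87 t 10.0 hd 68.0
```

Call:
jog_arm:
  rows:
    - [[-0.001,-0.0007,0.004],[0,0,0],0]
    - [[-0.001,-0.0007,0.008],[0,0,0],0]
    - [[-0.001,-0.0007,0.008],[0,0,0],0]

```text
time: 10.3
tool_pos: [0.5267, 0.2147, 0.1984]
eef_rot: [0.001, 0.19, 0.982, 0.001]
contact_force: [-0.2, -0.4, 4.7]
finger_gap: 0.58
grasp_force: 115.1
```

```bash
python3 -c "
from h import *
print(sense()['torque'].round(2));tgt(.5258,.2136,.1885,68)"
```

```text
[-0.21  0.2   0.  ]
row [0.0004, -0.0014, 0.0099] [0.002, 0.0023, 0.0011] n>=0.2 q6 -0.88 t 10.3 hd 68.1
```

Call:
jog_arm:
  rows:
    - [[0,-0.0005,0.004],[0,0,0],0]
    - [[0,-0.0005,0.008],[0,0,0],0]
    - [[0,-0.0005,0.01],[0,0,0],0]
    - [[0,-0.0005,0.01],[0,0,0],0]

```text
time: 10.7
tool_pos: [0.5269, 0.2147, 0.1904]
eef_rot: [0.002, 0.19, 0.982, 0.001]
contact_force: [-3.0, -1.1, 13.7]
finger_gap: 0.584
grasp_force: 116.3
```

```bash
python3 -c "
from h import *
print(sense()['torque'].round(2));tgt(.5258,.2136,.1885,68)"
```

```text
[-0.32  0.66  0.  ]
row [0.0006, -0.0015, 0.0019] [0.0036, 0.0037, 0.0014] n>=0.0 q6 -0.88 t 10.7 hd 68.1
```

In the tool's units: 0.36 rad / 2 = 0.18.

Call:
jog_arm:
  rows:
    - [[0,0,0.001],[0,0,0],0]
    - [[0,0,0.001],[0,0,0],0]
    - [[0,-0.0006,0.001],[0,0,0.06],0]
    - [[0.0001,-0.0012,0.001],[0,0,0.12],0]
    - [[0.0003,-0.0017,0.001],[0,0,0.18],0]
    - [[0.0004,-0.0019,0.001],[0,0,0.2],0]
  grip_n: 120

```text
time: 11.3
tool_pos: [0.5266, 0.2131, 0.1904]
eef_rot: [0.003, 0.382, 0.924, 0.002]
contact_force: [-1.9, -1.5, 16.5]
finger_gap: 0.582
grasp_force: 121.3
```

```bash
python3 -c "
from h import *
print(sense()['torque'].round(2));tgt(.5258,.2136,.1885,68)"
```

```text
[-0.48  0.73  0.38]
row [0.0009, -0.0003, 0.0019] [0.0056, 0.005, -0.4008] n>=2.7 q6 -0.48 t 11.3 hd 45.0
```

In the tool's units: 0.14 rad / 2 = 0.07.

Call:
jog_arm:
  rows:
    - [[0,-0.0007,0],[0,0,0.07],0]
    - [[0.0002,-0.0014,0],[0,0,0.14],0]
    - [[0.0004,-0.002,0],[0,0,0.21],0]
    - [[0.0007,-0.0026,0],[0,0,0.28],0]
    - [[0.0012,-0.0032,0],[0,0,0.35],0]
    - [[0.0016,-0.0036,0],[0,0,0.42],0]
    - [[0.0022,-0.0041,0],[0,0,0.49],0]
    - [[0.0023,-0.0042,0],[0,0,0.51],0]

```text
time: 12.1
tool_pos: [0.5219, 0.2112, 0.1904]
eef_rot: [0.002, 0.785, 0.62, 0.003]
contact_force: [-3.2, -2.8, 17.3]
finger_gap: 0.583
grasp_force: 121.3
```

```bash
python3 -c "
from h import *
print(sense()['torque'].round(2));tgt(.5258,.2136,.1885,68)"
```

```text
[-0.6   0.93  0.53]
row [0.0032, 0.0032, 0.0019] [0.0071, 0.0026, -1.4208] n>=9.5 q6 0.54 t 12.1 hd -13.4
```

In the tool's units: 0.2 rad / 2 = 0.1.

Call:
jog_arm:
  rows:
    - [[0,-0.0005,0],[0,0,0.04],0]
    - [[0,-0.0008,-0.001],[0,0,0.075],0]
    - [[0,-0.001,-0.002],[0,0,0.1],0]
    - [[0,-0.001,-0.002],[0,0,0.1],0]

```text
time: 12.5
tool_pos: [0.5211, 0.2113, 0.1905]
eef_rot: [0.002, 0.841, 0.542, 0.003]
contact_force: [0.8, -2.3, 7.8]
finger_gap: 0.583
grasp_force: 124.5
```

```bash
python3 - <<'E'
from h import *
print(sense()['torque'].round(2));tgt(.5258,.2136,.1885,68)
p,_=capture("scene");q,_=capture("top")
cv2.imwrite("pics/fin.png",np.hstack([cv2.resize(p[190:330,360:490],None,fx=3,fy=3),cv2.resize(q[210:350,100:230],None,fx=3,fy=3)]))
E
```

```text
[-0.49  0.05  2.35]
row [0.004, 0.0033, 0.002] [0.0065, 0.0033, -1.6127] n>=10.8 q6 0.74 t 12.5 hd -24.4
```

View pics/fin.png

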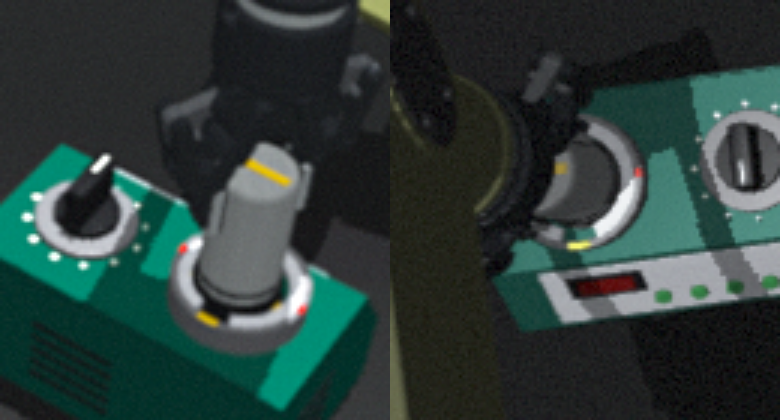

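In the tool's units: -0.02 rad / 2 = -0.01.

Call:
jog_arm:
  rows:
    - [[0,0,-0.001],[0,0,-0.01],0]
    - [[0,0,-0.0015],[0,0,-0.01],0]
    - [[0,0,-0.0015],[0,0,-0.01],0]
    - [[0,0,-0.0015],[0,0,-0.01],0]
    - [[0,0,-0.0015],[0,0,-0.01],0]
    - [[0,0,-0.0015],[0,0,-0.01],0]
    - [[0,0,-0.0015],[0,0,-0.01],0]
    - [[0,0,-0.0015],[0,0,-0.01],0]

```text
time: 13.4
tool_pos: [0.521, 0.2113, 0.1907]
eef_rot: [0.001, 0.836, 0.548, 0.002]
contact_force: [4.4, -1.9, 3.5]
finger_gap: 0.583
grasp_force: 124.2
```

```bash
python3 -c "
from h import *
print(sense()['torque'].round(2));tgt(.5258,.2136,.1885,68)"
```

```text
[-0.65 -0.75  1.72]
row [0.004, 0.0034, 0.0022] [0.0051, 0.0019, -1.5971] n>=10.6 q6 0.72 t 13.4 hd -23.5
```

```bash
python3 -c "
from plant import hand_in
print(hand_in())"
```

```text
the job is handed in; nothing more can be done
None
```

I turned the speed knob to its minimum stop, then pushed the steel cup into the collar and twisted it clockwise to its end stop. I handed the job in at about 13.4 s with the arm still holding the cup there; the jar, beaker, brush and look-alikes were not touched.

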